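Change over two hot wells and hold the lid at balance

ROBOT

A 6-joint arm with a two-finger parallel gripper is mounted at the origin on the work surface. World frame = base frame: x ahead of the robot, y to its left, z up, the work surface at z = 0. Lengths are in m, angles in degrees, forces in N, time in s.
With the tool pointing down it reaches from about 0.325 to 0.85 m from the base axis. Payload 15.5 kg.
Tool frame: the origin (TCP) lies at the very end of the fingers, on their centre line; the grasp point (between the pads) lies arm.grip_depth behind it (arm.grip_depth is the distance from the TCP to the grasp point, in m); z points along the fingers, y is the direction in which the jaws open and shut (so a half turn about z gives the same grasp; the last joint's range is limited). The gripper opens to 91 mm and grips with 3 to 60 N. Pads are 32 mm wide; open, the fingers measure 118 mm over their backs; the gripper's body (76 mm by 178 mm) begins 60 mm behind the grasp point.
Start: joints at [62.825, 28.281, 77.091, -0, 74.628, -5.472], TCP at [0.231, 0.581, 0.18] pointing down, gripper open.
Joint ranges: [-166.48, 166.48], [-47.26, 123.95], [12.59, 153.08], [-70.14, 250.14], [6.76, 159.57], [-176.63, 176.63]. Speed limits (degrees/s): [108.29, 108.29, 147.25, 172.46, 172.46, 172.46].

INTERFACE

Orientations are given as a 3x3 rotation matrix whose columns are the frame's x, y, z axes.
In Python, from rig import arm gives the robot as it stands. Calls block until the motion is done:
- arm.move_to(position, orientation): joint-space move of the TCP to a pose.
- arm.move_l(position, orientation=None, feed=0.15): straight line of the TCP; orientation=None keeps the orientation; feed is the mean speed in m/s.
- arm.move_joints(angles): joint-space move.
- arm.grip(opening): finger opening in m; the grip force is fixed at half the most; returns when the fingers have stopped.
- arm.sleep(seconds).
- arm.solve_ik(position, orientation): joint angles nearest the present ones, or None.
- arm.snapshot(name): name is "side" or "top" or "wrist"; returns the picture (420x560x3 uint8, red, green, blue); there is no depth.
- arm.get_calibration(name): a dict with "intrinsics" (3x3 intrinsics, pixels), "cam_to_world" (4x4, takes a point from camera to world coordinates). Camera axes: x right, y down, z forward; pixel columns grow to the right and rows downward; lengths in m; the calibration is good to about 2 mm. A picture is of the moment at which its call begins: read the wrist's pose just before it. get_calibration takes no time and is no camera call; for the wrist camera it gives the pose at the moment of the call.
A pose or a line that the arm cannot do raises arm.Unreachable and nothing moves.
- arm.sign_off(): hands the job in, once; it reports no verdict.
Readings, each from a call of its own:
- arm.current_t(): time.
- arm.current_joint_positions(): joint angles.
- arm.current_dq(): joint speeds.
- arm.current_tau(): joint torques, N m.
- arm.current_ee_pos(): TCP position.
- arm.current_tool_rot(): TCP orientation.
- arm.current_force(): force on the tool from outside, world axes, zero at the start.
- arm.current_torque(): the same for the moment, N m.
- arm.current_width(): finger opening in m.
Only numpy, scipy, OpenCV 4.12 (cv2) and the standard library are available. Lean on these libraries where they do the work, as an engineer would, in place of code of your own. Each camera call takes 0.05 s, during which the arm holds its last target.

TASK

Change over the two hot wells on the serving counter: gently lower the cover that stands open until it is fully closed, without letting it drop. Then raise the other well's cover by its handle to its balance point, where it would fall neither shut nor back onto its stop, and keep hold of the handle there so the drips run back into the pan: you finish while still holding it. Let neither cover slam shut nor the second one go over onto its stop, and leave the bowl, the jar and the spoon where they are.

Things in the scene. Friction and masses are not known exactly. Their poses are not given: they have to be found in the camera images.
- bun_well: The well whose cover stands open at the start, white buns in it: low steel counter-top hot well, fixed: 300 mm wide (y), 190 mm deep (x), rim 100 mm above the counter; black panel and blank blue card on its front. Origin: centre of its underside; x points from front to hinge side, z up. 
- egg_well: The well whose cover is closed at the start, brown eggs in it, beside the other (either side): low steel counter-top hot well, fixed: 300 mm wide (y), 190 mm deep (x), rim 100 mm above the counter; black panel and blank blue card on its front. Origin: centre of its underside; x points from front to hinge side, z up. 
- bun_hinge (a point): Point on the hinge axis of bun_lid, mid-width: 30 mm behind the well's origin (+x), 115 mm up. The axis runs along the well's y. At cover angle a the handle bar lies 164*cos(a) mm in front of the axis (well's -x; behind it if negative) and 164*sin(a) mm above it.
- egg_hinge (a point): Point on the hinge axis of egg_lid, mid-width: 30 mm behind the well's origin (+x), 115 mm up. The axis runs along the well's y. At cover angle a the handle bar lies 164*cos(a) mm in front of the axis (well's -x; behind it if negative) and 164*sin(a) mm above it.
- bun_lid (a joint): Cover of bun_well, open at the start against its stop. Steel cover 288 mm wide, 122 mm hinge side to front, 24 mm tall, about 0.4 kg. Value: opening angle in rad, 0 fully closed on the rim, growing as the front edge rises; stop at 1.85. Hinge almost free: balances at 1.50 (nearly upright); below that it falls shut, beyond it falls back to the stop.
- egg_lid (a joint): Cover of egg_well, closed at the start. Steel cover 288 mm wide, 122 mm hinge side to front, 24 mm tall, about 0.4 kg. Value: opening angle in rad, 0 fully closed on the rim, growing as the front edge rises; stop at 1.85. Hinge almost free: balances at 1.50 (nearly upright); below that it falls shut, beyond it falls back to the stop.
- bun_handle (a point): Black bow handle on the front of bun_lid: round bar, 12 mm thick, along y, 38 mm off the cover's edge, 98 mm clear between its two legs. Origin: middle of the bar; x towards the hinge. The bar can turn between finger pads as the cover swings. Fingers pointing straight down, one either side of the bar, opened 25 to 40 mm, have room at every cover angle.
- egg_handle (a point): Black bow handle on the front of egg_lid: round bar, 12 mm thick, along y, 38 mm off the cover's edge, 98 mm clear between its two legs. Origin: middle of the bar; x towards the hinge. The bar can turn between finger pads as the cover swings. Fingers pointing straight down, one either side of the bar, opened 25 to 40 mm, have room at every cover angle.
- bowl: Bystander: white ceramic bowl, 100 mm across, 50 mm tall, loose, on the counter beyond the left-hand well. Origin: centre of its underside.
- sauce_jar: Bystander: amber glass jar with red cap, 64 mm across, 120 mm tall, loose, beyond the wells. Origin: centre of its underside.
- spoon: Bystander: steel serving spoon, 260 mm long along its x, loose, lying on the counter to the right of the wells. Origin: underside, mid-length.

How it is judged (in metres and radians):
On the way, in this order (a step that is already met when the one before it is completed fails the run):
1. the cover that stood open is fully closed (angle under 0.03 rad) (value of joint bun_lid below 0.03 rad), for 0.2 s.
2. the other cover is held by its handle, still, within 0.1 rad of its balance point (value of joint egg_lid between 1.4 and 1.6 rad and velocity of joint egg_lid between -0.1 and 0.1 rad/s and contact force between the fingers and egg_handle_bar above 1 N), for 0.5 s.
At the end, for the whole second after the job is handed in: The cover that stood open is closed (angle under 0.03 rad); the other cover is within 0.1 rad of its balance point at 1.50 rad, at rest (under 0.1 rad/s), its handle in the fingers (contact force over 1 N); bowl, jar and spoon are within 25 mm of where they were (all of step 2 and value of joint bun_lid below 0.03 rad and distance of each of bowl, sauce_jar, spoon from where it was at the start of the episode below 0.025 m); the arm keeps its last pose, push and grip.
It fails at once if the open cover is dropped or slammed shut (swings down faster than 2.5 rad/s) (velocity of joint bun_lid below -2.5 rad/s).
It fails at once if the second cover falls shut (swings down faster than 2.5 rad/s) (velocity of joint egg_lid below -2.5 rad/s).
It fails at once if the second cover goes right over, back to its stop (angle over 1.8 rad) (value of joint egg_lid above 1.8 rad).
It fails at once if the bowl, jar or spoon is knocked (moved over 25 mm) (distance of any of bowl, sauce_jar, spoon from where it was at the start of the episode above 0.025 m).
It also fails if it takes over 56 s, if anything falls off the work surface, if the arm or the gripper's body presses on something with over 40 N, if the wrist force passes 120 N, or if a joint passes its speed limit or range.

## Working session

There is one attempt and no reset: what is moved stays moved. The work goes in short steps, each a Python script; the robot and the scene stay as the last script left them, time stands still between calls to the robot, and variables do not carry over. Pictures are saved under pics/ and viewed, and the job is handed in when it is done.

```bash
ls; mkdir -p pics; python3 - <<'E'
from rig import arm
import cv2,numpy as np
for n in ("side","top","wrist"):
    c=arm.get_calibration(n); im=arm.snapshot(n)
    cv2.imwrite(f"pics/{n}0.png",im[:,:,::-1]); print(n,np.round(c["intrinsics"],1).tolist(),np.round(c["cam_to_world"],4).tolist())
print(arm.grip_depth,arm.current_tool_rot(),arm.current_width(),arm.current_t())
E
```

```text
pics
side [[430.4, 0.0, 277.1], [0.0, 430.4, 207.9], [0.0, 0.0, 1.0]] [[-0.6184, 0.5304, -0.5798, 1.28], [0.7859, 0.4183, -0.4555, 0.3941], [0.001, -0.7373, -0.6755, 0.8513], [0.0, 0.0, 0.0, 1.0]]
top [[494.2, 0.0, 273.8], [0.0, 494.2, 212.0], [0.0, 0.0, 1.0]] [[-0.0289, -0.9964, 0.0794, 0.5276], [-0.9993, 0.027, -0.0248, -0.1265], [0.0225, -0.08, -0.9965, 1.2876], [0.0, 0.0, 0.0, 1.0]]
wrist [[304.5, 0.0, 278.8], [0.0, 304.5, 209.4], [0.0, 0.0, 1.0]] [[0.3689, 0.8954, 0.2493, 0.1613], [0.9295, -0.3549, -0.1007, 0.6075], [-0.0017, 0.2688, -0.9632, 0.3852], [0.0, 0.0, 0.0, 1.0]]
0.0188 [[-9.29104748e-01  3.69816452e-01 -3.98698831e-04]
 [ 3.69816660e-01  9.29104395e-01 -8.12887639e-04]
 [ 6.98136130e-05 -9.02703235e-04 -9.99999590e-01]] 0.09114024379879175 0.15
```

View pics/side0.png

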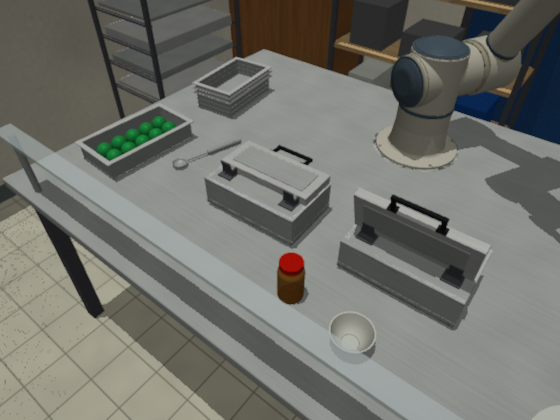

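View pics/top0.png

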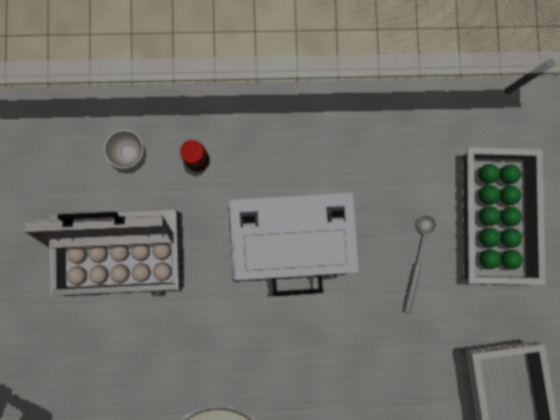

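View pics/wrist0.png

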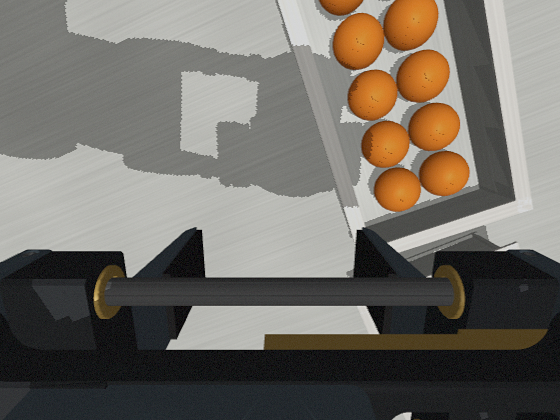

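The side and top views show the open well on the left, with its handle at top px (60–122, 218) and side px (392–446, 201–226). The closed well is on the right, with its handle at top px (272–322, 292) and side px (275–310, 150–160). The open well's contents look like pale buns or brown eggs depending on the camera. I'll identify the wells by cover state. Next I'll zoom in to measure.

```bash
python3 - <<'E'
import cv2,numpy as np
t=cv2.imread("pics/top0.png");s=cv2.imread("pics/side0.png")
def z(im,x,y,w,h,f=4):return cv2.resize(im[y:y+h,x:x+w],None,fx=f,fy=f,interpolation=cv2.INTER_CUBIC)
a=np.hstack([z(t,20,200,95*2,100,4)]) ; cv2.imwrite("pics/z1.png",a)
cv2.imwrite("pics/z2.png",z(t,220,185,150,115,5))
cv2.imwrite("pics/z3.png",z(s,335,180,155,115,5))
cv2.imwrite("pics/z4.png",z(s,200,135,140,105,5))
for n,im in(("top",t),("side",s)):
    m=(im.max(2)<45).astype(np.uint8)
    k,l,st,c=cv2.connectedComponentsWithStats(m)
    for i in range(1,k):
        if st[i][4]>25: print(n,st[i],c[i].round(1))
E
```

```text
top [504  74  34  21 206] [519.2  83.2]
top [185 153  24  20 207] [199.1 164.4]
top [ 476  155   62  122 1573] [527.  210.6]
top [462 156   6 123 418] [464.9 217.3]
top [478 169  11  15  63] [481.6 176.6]
top [499 169  11  16  67] [502.9 177.3]
top [478 189  11  15  62] [481.6 197.1]
top [500 190  11  15  66] [503.2 198. ]
top [329 210  15   7  96] [336.5 213.2]
top [479 210   9  15  55] [481.6 217.8]
top [500 211   9  15  57] [503.4 219. ]
top [ 58 212  66  14 435] [ 89.  217.2]
top [178 213   5  75 244] [180.  249.7]
top [242 215  14   8  94] [248.1 218.3]
top [ 30 222 142  23 768] [ 98.3 232.6]
top [479 231   9  16  63] [481.8 238.8]
top [501 231   8  16  58] [503.3 239.1]
top [ 57 248  10  40 310] [ 60.6 267.8]
top [479 252   8  16  59] [481.8 259.6]
top [501 252   8  16  61] [503.5 259.8]
top [272 276  51  20 294] [296.3 289.2]
top [527 353  23  67 796] [537.7 386.4]
side [ 88   0  36 118 516] [105.3  55.2]
side [141   0  23  99 506] [152.1  47.2]
side [232   0  10  57 299] [237.3  28.4]
side [327   0  13  70 453] [332.7  33.4]
side [ 350    0   69   56 2372] [379.9  25.9]
side [489   0  30   5  90] [506.2   1.3]
side [454   7  21  34 286] [465.7  23.3]
side [508  13  52 116 800] [533.8  69.6]
side [499  28  46  98 724] [520.4  77.3]
side [487  42  26  18  65] [499.3  54.6]
side [358  55   5   9  34] [359.9  58.9]
side [391  58  61  61 902] [406.4  91.5]
side [274 146  38  19 127] [294.4 154. ]
side [222 162  15  14 104] [228.6 169.6]
side [  0 185  10  15  68] [  3.5 191.9]
side [284 192  15  15 118] [289.8 199.2]
side [387 195  62  41 478] [419.1 212.6]
side [  37  212   67  106 1602] [ 72.9 266.3]
side [358 223  20  20 223] [367.6 233. ]
side [442 265  22  22 295] [453.7 275.1]
```

View pics/z1.png

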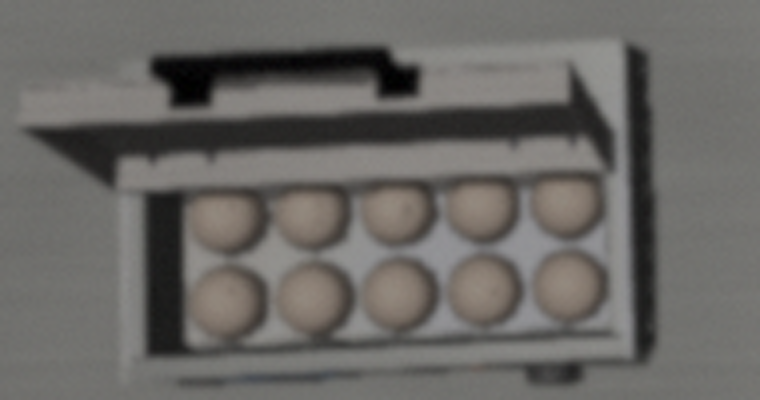

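View pics/z2.png

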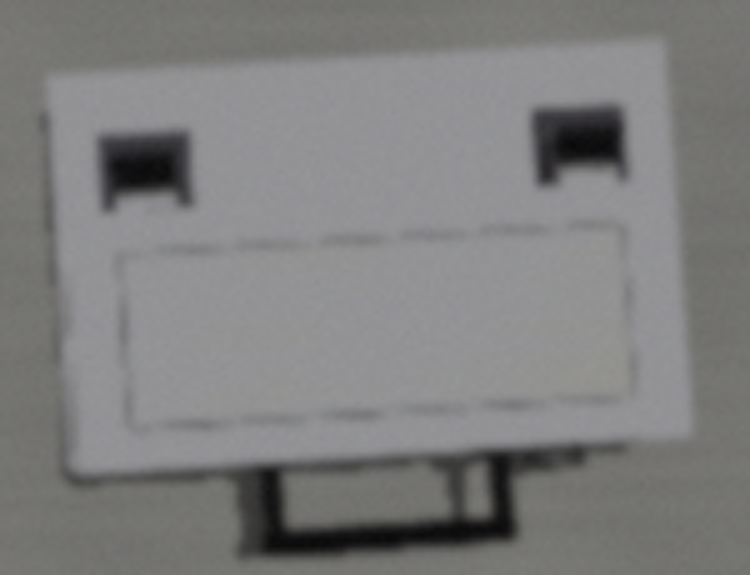

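View pics/z3.png

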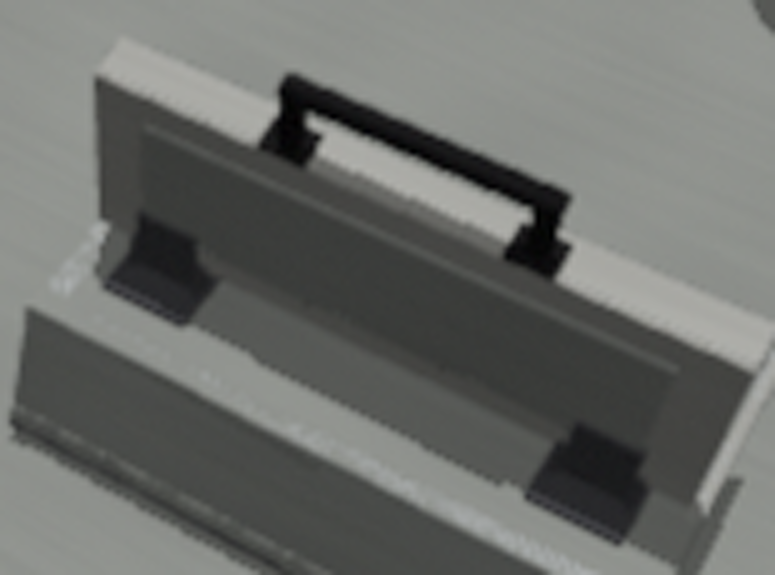

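View pics/z4.png

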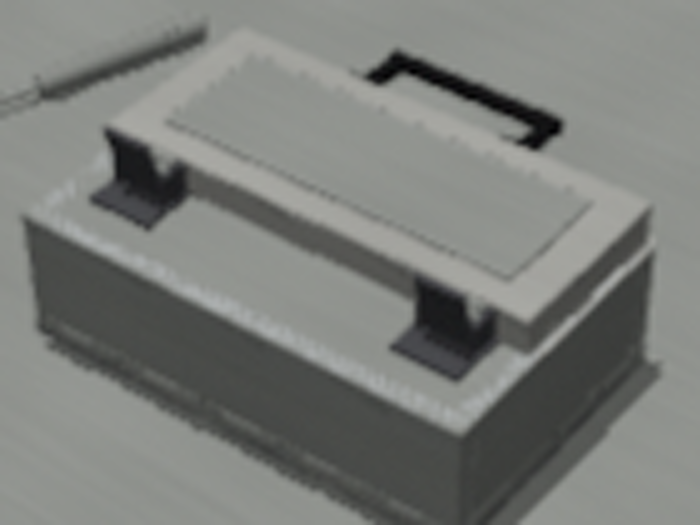

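```bash
cat > h.py <<'E'
import numpy as np,cv2
from rig import arm
def ray(n,p,c=None):
    c=c or arm.get_calibration(n); K=c["intrinsics"];T=c["cam_to_world"]
    d=T[:3,:3]@np.linalg.solve(K,[p[0],p[1],1]); return T[:3,3],d/np.linalg.norm(d)
def tri(rs):
    A=0;b=0
    for o,d in rs:
        P=np.eye(3)-np.outer(d,d);A=A+P;b=b+P@o
    x=np.linalg.solve(A,b); return x,[np.linalg.norm((np.eye(3)-np.outer(d,d))@(x-o)) for o,d in rs]
def onz(n,p,z,c=None):
    o,d=ray(n,p,c); return o+d*(z-o[2])/d[2]
E
python3 - <<'E'
from h import *
np.set_printoptions(precision=4,suppress=True)
for nm,t,s in (("bunR",(117.5,214.5),(392,197)),("bunL",(58.2,217),(448.4,220.8)),("eggR",(322.1,290.5),(279.4,147.6)),("eggL",(272.6,293.2),(311.8,160.8))):
    print(nm,*tri([ray("top",t),ray("side",s)]))
z=lambda p:(220+p[0]/5,185+p[1]/5)
print("egg lid corners z .1394")
for p in ((48,75),(663,42),(72,478),(692,440)): print(onz("top",z(p),.13))
z=lambda p:(20+p[0]/4,200+p[1]/4)
print("bun rim z=.1")
for p in ((632,42),(638,358),(128,378)): print(onz("top",z(p),.1))
print("egg hinges",onz("top",(220+145/5,185+150/5),.11),onz("top",(220+585/5,185+125/5),.11))
print(arm.current_t())
E
```

```text
bunR [0.6118 0.1681 0.2727] [np.float64(0.00016208125429861074), np.float64(0.0001620812542987409)]
bunL [0.61   0.2867 0.2749] [np.float64(0.00036665701101257626), np.float64(0.00036665701101268994)]
eggR [ 0.432  -0.2641  0.1131] [np.float64(0.00036866486348476806), np.float64(0.0003686648634847537)]
eggL [ 0.4298 -0.1474  0.116 ] [np.float64(2.099805756997772e-05), np.float64(2.099805757005343e-05)]
egg lid corners z .1394
[ 0.6508 -0.0523  0.13  ]
[ 0.6588 -0.3431  0.13  ]
[ 0.4626 -0.0594  0.13  ]
[ 0.4715 -0.3489  0.13  ]
bun rim z=.1
[0.632  0.0738 0.1   ]
[0.4439 0.0728 0.1   ]
[0.4414 0.372  0.1   ]
egg hinges [ 0.6158 -0.0965  0.11  ] [ 0.622  -0.3076  0.11  ]
0.15
```

Two-view triangulation puts the bars at bun (0.611, 0.227, 0.274) and egg (0.431, -0.206, 0.1145). The yaws are about 0.5° and 1.75°. Heights and rim agree with the text. Moving above the bun handle for a closer look.

```bash
cat >> h.py <<'E'
def R(yaw,s=1):
    y=s*np.array([np.cos(yaw),np.sin(yaw),0]);z=np.array([0,0,-1.]);return np.column_stack([np.cross(y,z),y,z])
BY=np.radians(.6);EY=np.radians(1.75)
GD=arm.grip_depth
E
python3 - <<'E'
from h import *
np.set_printoptions(precision=4,suppress=True)
for s in (1,-1):
    for p,y in (((.611,.226,.273),BY),((.566,.226,.28),BY),((.402,.226,.115),BY),((.431,-.206,.115),EY),((.585,-.21,.279),EY)):
        q=arm.solve_ik(np.array(p)+[0,0,-GD],R(y,s)); print(s,q)
E
```

```text
1 [15.0495 27.3323 66.879  -0.     85.7887 14.4495]
1 [16.1544 23.3191 72.5654 -0.     84.1156 15.5544]
1 [ 21.9188  21.9841 105.3931  -0.      52.6228  21.3188]
1 [-32.713   23.0879 103.2235  -0.      53.6885 -34.463 ]
1 [-25.2493  24.4333  70.8802  -0.      84.6865 -26.9993]
-1 [  15.0495   27.3323   66.879    -0.       85.7887 -165.5505]
-1 [  16.1544   23.3191   72.5654   -0.       84.1156 -164.4456]
-1 [  21.9188   21.9841  105.3931   -0.       52.6228 -158.6812]
-1 [-32.713   23.0879 103.2235  -0.      53.6885 145.537 ]
-1 [-25.2493  24.4333  70.8802  -0.      84.6865 153.0007]
```

```bash
python3 - <<'E'
from h import *
np.set_printoptions(precision=4,suppress=True)
p=arm.current_ee_pos()
arm.move_l([p[0],p[1],.36],feed=.25)
arm.move_to([.611,.226,.273+.07],R(BY))
arm.grip(.038)
print(arm.current_ee_pos(),arm.current_t(),arm.current_force())
import pickle
c=arm.get_calibration("wrist");pickle.dump(c,open("w1.pkl","wb"))
for n in("wrist","side","top"): cv2.imwrite(f"pics/{n}1.png",arm.snapshot(n)[:,:,::-1])
# predicted bar ends in the picture
T=np.linalg.inv(c["cam_to_world"])
for P in ((.611,.1695,.273),(.611,.2845,.273)):
    v=c["intrinsics"]@(T@[*P,1])[:3];print(v[:2]/v[2])
E
```

```text
[0.611 0.226 0.343] 3.825 [0.5695 0.1847 0.3945]
[277.3742 262.0892]
[278.6927 143.2703]
```

View pics/wrist1.png

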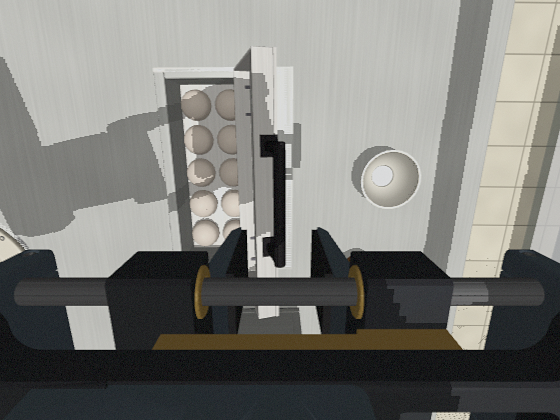

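View pics/side1.png

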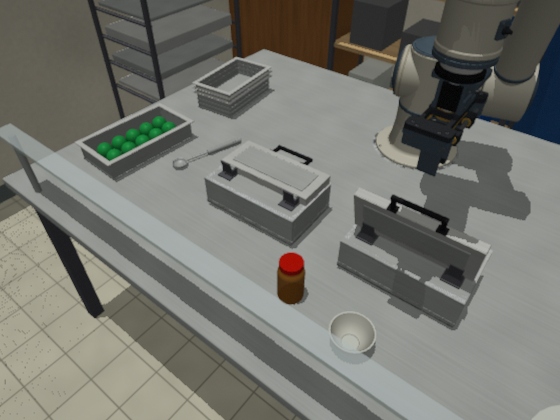

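The wrist view shows white buns in the open well, so the brown items in the first wrist picture were a different tray. The bun bar is at about (280, 140–265), close to the predicted 278. Refining its x from this picture.

```bash
python3 - <<'E'
from h import *
import pickle
c=pickle.load(open("w1.pkl","rb"))
im=cv2.imread("pics/wrist1.png")
for r in range(150,236,12):
    row=im[r,255:305].max(1); k=np.where(row<40)[0]+255; print(r,k.min(),k.max(),onz("wrist",((k.min()+k.max())/2,r),.2735,c).round(4))
E
```

```text
150 261 284 [0.6056 0.2786 0.2735]
162 274 284 [0.6115 0.268  0.2735]
174 274 284 [0.6116 0.2572 0.2735]
186 274 284 [0.6117 0.2461 0.2735]
198 274 284 [0.6118 0.2347 0.2735]
210 274 284 [0.612  0.2232 0.2735]
222 274 284 [0.6121 0.2113 0.2735]
234 274 284 [0.6123 0.1992 0.2735]
```

```bash
python3 - <<'E'
from h import *
np.set_printoptions(precision=3,suppress=True)
arm.move_l([.6117,.2265,.2735-GD],feed=.1)
print(arm.current_ee_pos(),arm.current_force(),arm.current_t())
arm.grip(.006)
print(arm.current_width(),arm.current_force(),arm.current_t())
for n in("wrist","side"): cv2.imwrite(f"pics/{n}2.png",arm.snapshot(n)[:,:,::-1])
E
```

```text
[0.612 0.227 0.255] [-0.669  0.539  0.034] 5.0083
0.005993066750831899 [-0.635  0.671  0.036] 5.6667
```

View pics/side2.png

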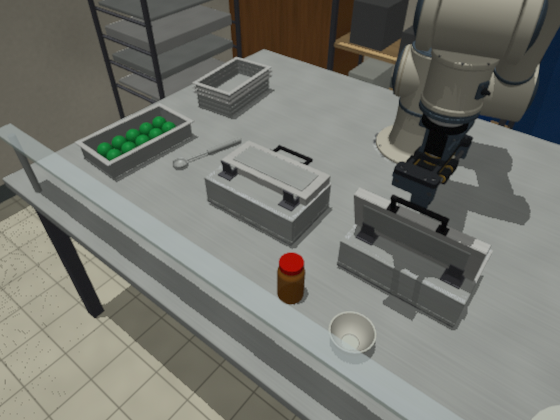

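View pics/wrist2.png

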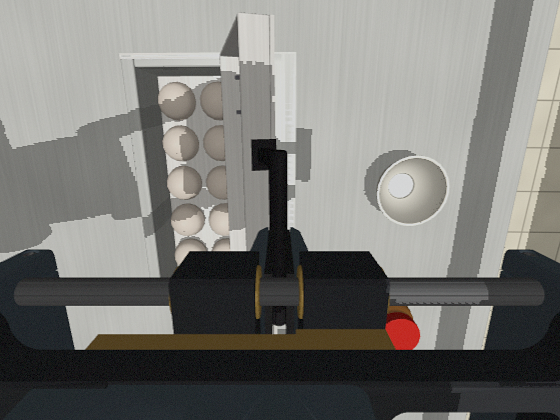

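The fingers closed on nothing: width 6 mm, no force. In the side view the fingertips end near (413, 195), short of the bar at (420, 210). I'll project the TCP to check.

```bash
python3 - <<'E'
from h import *
p=arm.current_ee_pos()
for n in("side","top"):
    c=arm.get_calibration(n);T=np.linalg.inv(c["cam_to_world"])
    for dz in(0,GD):
        v=c["intrinsics"]@(T@[*(p+[0,0,dz]),1])[:3];print(n,dz,v[:2]/v[2])
im=arm.snapshot("top");cv2.imwrite("pics/top2.png",im[:,:,::-1])
s=cv2.imread("pics/side2.png")
cv2.imwrite("pics/z5.png",cv2.resize(s[120:240,340:500],None,fx=4.5,fy=4.5,interpolation=2))
t=im[:,:,::-1]
cv2.imwrite("pics/z6.png",cv2.resize(t[170:300,10:200],None,fx=4,fy=4,interpolation=2))
E
```

```text
side 0 [416.64737624 215.5128839 ]
side 0.0188 [418.73064989 208.64143209]
top 0 [ 91.66779799 216.03788745]
top 0.0188 [ 88.49291114 215.37560944]
```

View pics/z5.png

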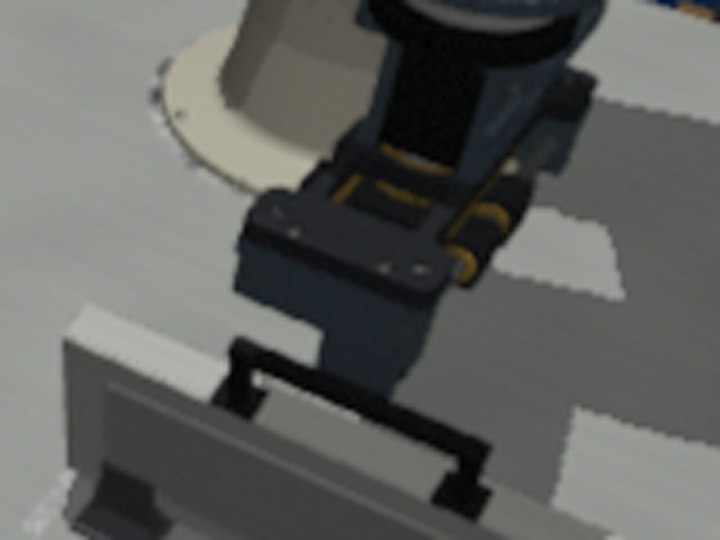

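View pics/z6.png

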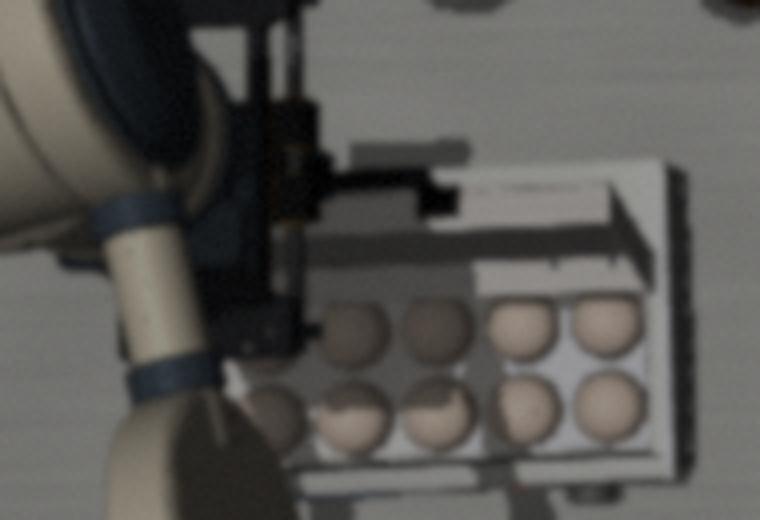

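```bash
python3 - <<'E'
from h import *
s=cv2.imread("pics/side2.png"); w=cv2.imread("pics/wrist2.png")
a=cv2.resize(s[175:240,380:460],None,fx=9,fy=9,interpolation=2).astype(float)
cv2.imwrite("pics/z7.png",np.clip(a*2,0,255))
a=cv2.resize(w[200:340,190:370],None,fx=4.2,fy=4.2,interpolation=2).astype(float)
cv2.imwrite("pics/z8.png",np.clip(a*2,0,255))
E
```

```text
[ WARN:0@0.889] global loadsave.cpp:1063 imwrite_ Unsupported depth image for selected encoder is fallbacked to CV_8U.
```

View pics/z7.png

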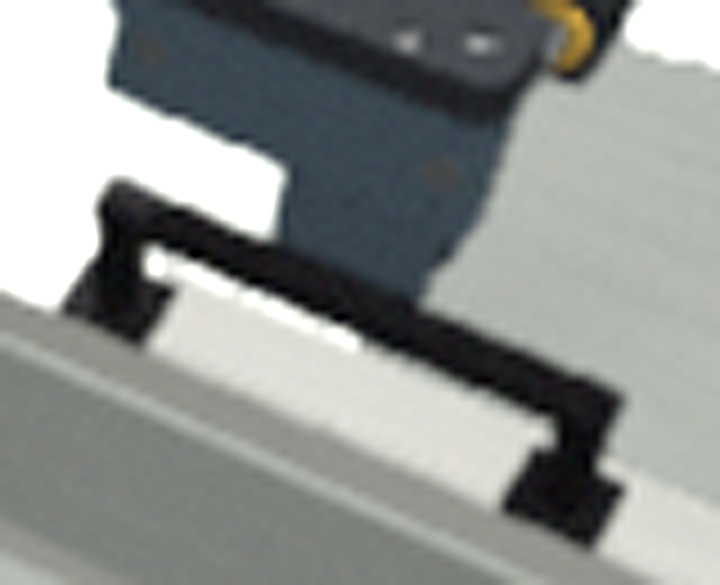

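View pics/z8.png

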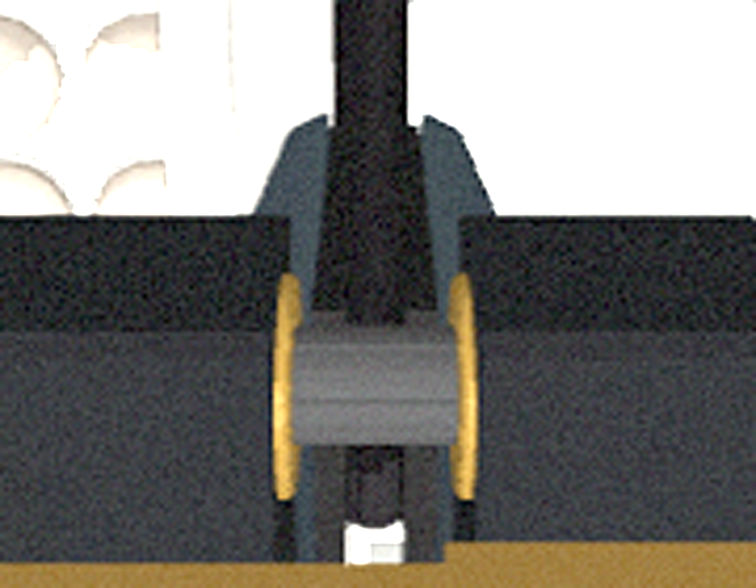

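```bash
python3 - <<'E'
from h import *
s=cv2.imread("pics/side1.png").astype(np.float32)
c=arm.get_calibration("side");T=np.linalg.inv(c["cam_to_world"])
x0,y0,f=390,110,8
a=np.clip(cv2.resize(s[y0:y0+75,x0:x0+95],None,fx=f,fy=f,interpolation=2)*2,0,255).astype(np.uint8)
for dx in(-.019,.019):
  for dy in(-.016,.016):
    v=c["intrinsics"]@(T@[.611+dx,.226+dy,.343,1])[:3];v=v[:2]/v[2];print(v)
    cv2.circle(a,tuple(int(i) for i in((v-[x0,y0])*f)),4,(0,0,255),-1)
cv2.imwrite("pics/z9.png",a)
E
```

```text
[423.1517628  172.92637468]
[439.10981686 179.39643459]
[414.57517856 182.75553652]
[430.82026164 189.58760424]
```

View pics/z9.png

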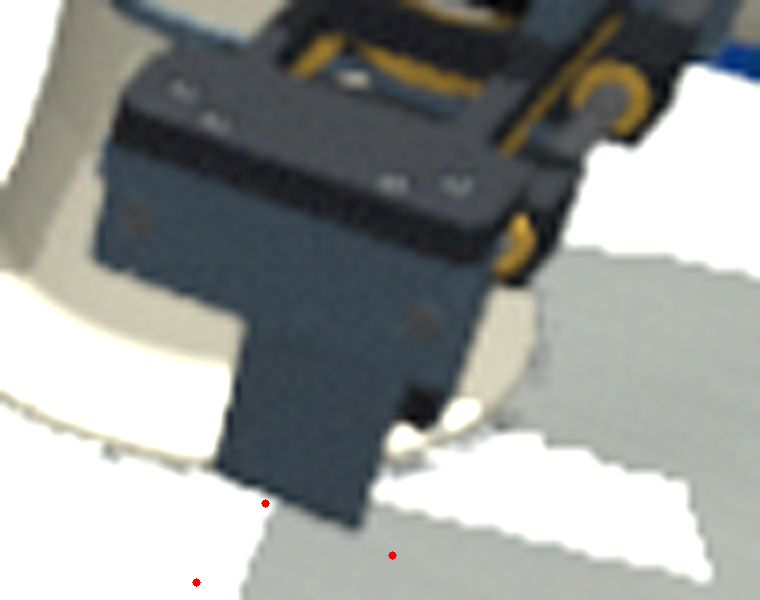

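```bash
python3 - <<'E'
from h import *
import pickle
c=pickle.load(open("w1.pkl","rb"));T=np.linalg.inv(c["cam_to_world"]);K=c["intrinsics"]
print(c["cam_to_world"][:3,3])
w=cv2.imread("pics/wrist1.png").astype(np.float32)
x0,y0,f=200,215,5
a=np.clip(cv2.resize(w[y0:y0+115,x0:x0+150],None,fx=f,fy=f,interpolation=2)*2,0,255).astype(np.uint8)
for h,col in((0,(0,0,255)),(.03,(0,255,0))):
 for sy in(-1,1):
  for sx in(-1,1):
   p=np.array([.611,.226,.343+h])+R(BY)@[sx*.016,sy*.019,0]
   v=K@(T@[*p,1])[:3];d=v[2];v=v[:2]/v[2];print(h,sx,sy,v.round(1),d.round(3))
   cv2.circle(a,tuple(int(i) for i in((v-[x0,y0])*f)),4,col,-1)
cv2.imwrite("pics/z10.png",a)
t=cv2.imread("pics/top1.png").astype(np.float32)
c=arm.get_calibration("top");T=np.linalg.inv(c["cam_to_world"]);K=c["intrinsics"]
x0,y0,f=20,160,5
a=np.clip(cv2.resize(t[y0:y0+110,x0:x0+150],None,fx=f,fy=f,interpolation=2)*2,0,255).astype(np.uint8)
for sy in(-1,1):
  for sx in(-1,1):
   p=np.array([.611,.226,.343])+R(BY)@[sx*.016,sy*.019,0]
   v=K@(T@[*p,1])[:3];v=v[:2]/v[2];print(v)
   cv2.circle(a,tuple(int(i) for i in((v-[x0,y0])*f)),4,(0,0,255),-1)
cv2.imwrite("pics/z11.png",a)
E
```

```text
[0.6109577  0.30075989 0.54893379]
0 -1 -1 [251.7 253. ] 0.223
0 1 -1 [250.7 211. ] 0.214
0 -1 1 [303.7 253.1] 0.223
0 1 1 [304.7 211. ] 0.214
0.03 -1 -1 [247.7 272.2] 0.194
0.03 1 -1 [246.3 224.5] 0.185
0.03 -1 1 [307.4 272.3] 0.194
0.03 1 1 [308.8 224.6] 0.185
[ 84.50049466 222.69431284]
[ 67.47987662 223.33537793]
[ 84.31963678 202.78335291]
[ 67.35327842 203.40503087]
```

View pics/z10.png

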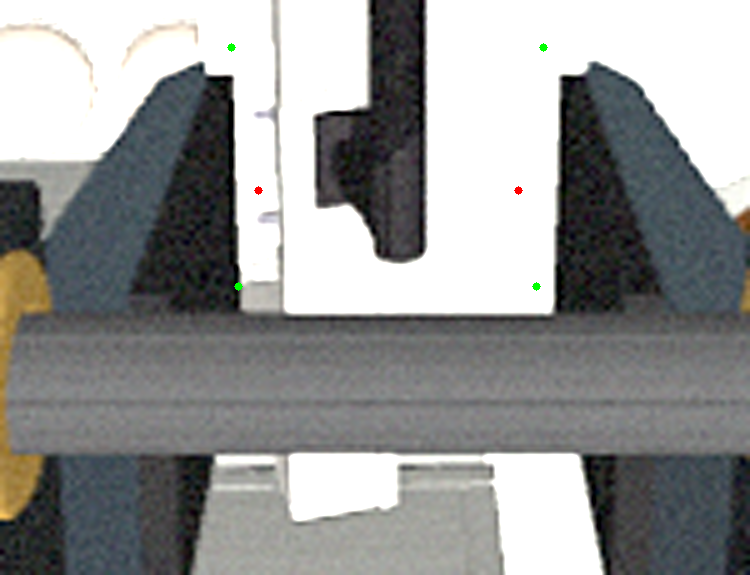

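View pics/z11.png

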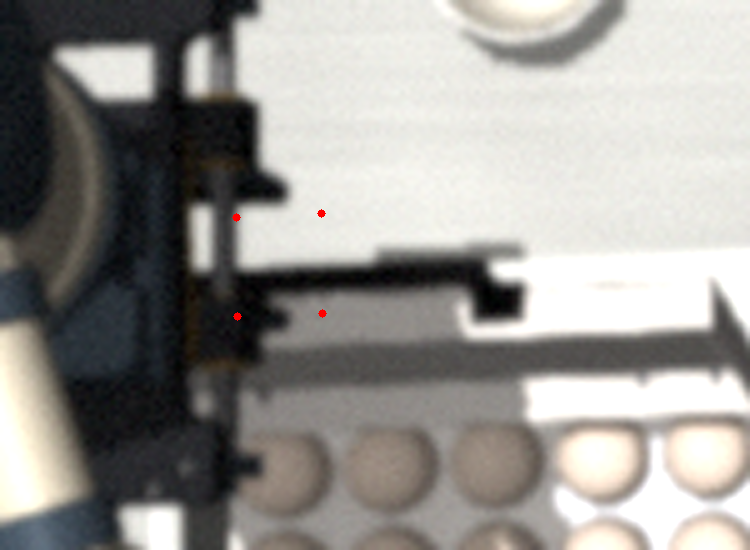

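The visible fingertips sit well short of the reported TCP in all three views. I'll measure that offset by triangulating a fingertip corner.

```bash
python3 - <<'E'
from h import *
import pickle
c=pickle.load(open("w1.pkl","rb"))
x,e=tri([ray("wrist",(318,227.4),c),ray("side",(435.25,176))])
print("corner",x,e)
# camera ray vs tip plane: opening 38mm between pad ends
l=ray("wrist",(246.8,230),c);r=ray("wrist",(312,230),c)
t=.038/np.linalg.norm(l[1]/1-r[1]); print("pad ends",l[0]+l[1]*t,r[0]+r[1]*t)
print(arm.current_width(),arm.current_joint_positions())
E
```

```text
corner [0.63475439 0.24284628 0.37842193] [np.float64(0.0005177311184008964), np.float64(0.0005177311184008762)]
pad ends [0.59295407 0.24117434 0.3811974 ] [0.63095125 0.2416332  0.38126043]
0.006187647964628904 [1.50763228e+01 2.73910856e+01 6.67025993e+01 1.66117279e-04
 8.59079628e+01 1.44768079e+01]
```

The fingers' real end is about 36 mm short of the reported TCP. Two independent views agree: z 0.378 and 0.381 against a reported 0.343. I'll use a grip offset of 0.055 m, then open, lower and grip again.

```bash
sed -i 's/^GD=.*/GD=0.0545/' h.py; python3 - <<'E'
from h import *
np.set_printoptions(precision=3,suppress=True)
arm.grip(.036)
p=arm.current_ee_pos()
for z in (.235,.2735-GD):
    arm.move_l([.6119,.2265,z],feed=.08)
    f=arm.current_force();print(arm.current_ee_pos(),f,arm.current_t())
    if np.linalg.norm(f)>8: raise SystemExit
arm.grip(.006)
print(arm.current_width(),arm.current_force(),arm.current_t())
s=arm.snapshot("side")[:,:,::-1]
cv2.imwrite("pics/z12.png",cv2.convertScaleAbs(cv2.resize(s[150:250,350:490],None,fx=5,fy=5,interpolation=2),alpha=1.6))
E
```

```text
[0.612 0.226 0.235] [-0.144 -0.224  0.48 ] 6.85
[0.612 0.226 0.219] [-0.134  0.132  0.474] 7.2
0.01081957077073833 [-5.347  0.706  2.989] 7.7
```

View pics/z12.png

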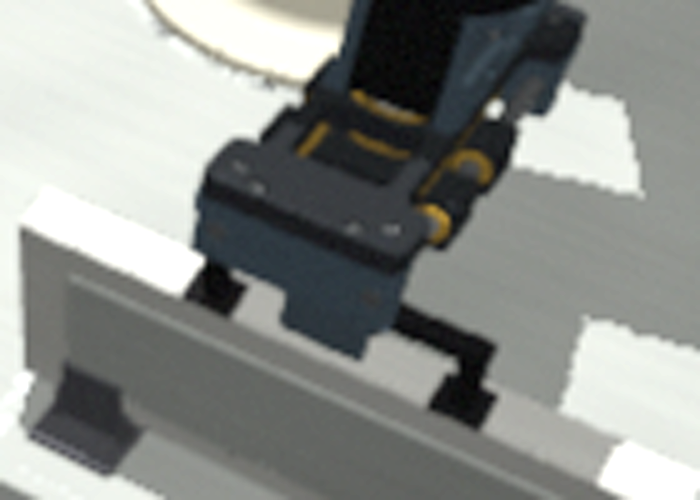

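Gripped: width 10.8 mm, and the fingers visibly straddle the bar. Lowering along the arc with force monitoring.

```bash
cat >> h.py <<'E'
def pose(hc,yaw,a,off=np.zeros(3)):
    u=np.array([np.cos(yaw),np.sin(yaw),0])
    return hc-u*.164*np.cos(a)+np.array([0,0,.164*np.sin(a)-GD])+off
def arc(hc,yaw,a0,a1,n,feed,off,lim=35):
    """follow the arc; trim the RADIAL error from the measured force"""
    u=np.array([np.cos(yaw),np.sin(yaw),0])
    for a in np.linspace(a0,a1,n+1)[1:]:
        arm.move_l(pose(hc,yaw,a,off),feed=feed)
        f=arm.current_force(); r=-u*np.cos(a)+np.array([0,0,np.sin(a)])
        t=u*np.sin(a)+np.array([0,0,np.cos(a)])
        print(f"a={a:.3f} Fr={f@r:.1f} Ft={f@t:.1f} |f|={np.linalg.norm(f):.1f} w={arm.current_width():.4f} t={arm.current_t():.2f}",flush=True)
        if np.linalg.norm(f)>lim: print("STOP");return a,off
        off=off+r*np.clip((f@r)*5e-5,-.0006,.0006)
    return a1,off
E
python3 - <<'E'
from h import *
hc=np.array([.5667,.2265,.1159])
print(arc(hc,BY,1.85,1.4,4,.05,np.zeros(3)))
cv2.imwrite("pics/side4.png",arm.snapshot("side")[:,:,::-1])
E
```

```text
a=1.738 Fr=2.5 Ft=0.7 |f|=5.6 w=0.0114 t=8.27
a=1.625 Fr=3.9 Ft=1.1 |f|=6.5 w=0.0112 t=8.78
a=1.512 Fr=2.4 Ft=1.7 |f|=5.8 w=0.0115 t=9.30
a=1.400 Fr=2.8 Ft=0.7 |f|=6.4 w=0.0109 t=9.82
(1.4, array([3.58189206e-07, 3.75108571e-09, 5.79185055e-04]))
```

View pics/side4.png

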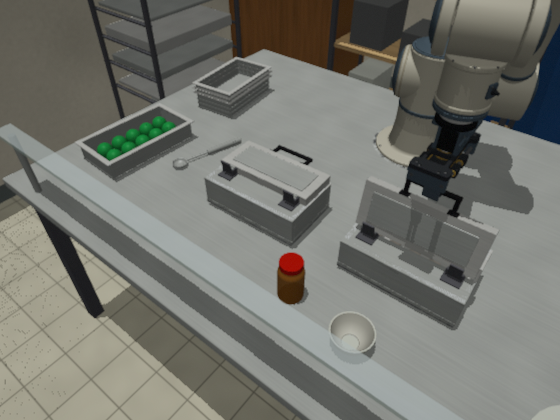

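The cover is following the fingers, now tilted forward with its handle in the gripper near (430, 190), and forces are small. Continuing down to almost closed.

```bash
python3 - <<'E'
from h import *
hc=np.array([.5667,.2265,.1159])
print(arc(hc,BY,1.4,.05,11,.06,np.array([0,0,.0006])))
cv2.imwrite("pics/side5.png",arm.snapshot("side")[:,:,::-1])
E
```

```text
a=1.277 Fr=1.3 Ft=0.4 |f|=5.6 w=0.0109 t=10.35
a=1.155 Fr=3.5 Ft=0.2 |f|=6.0 w=0.0111 t=10.83
a=1.032 Fr=-0.7 Ft=1.0 |f|=3.6 w=0.0114 t=11.32
a=0.909 Fr=-1.0 Ft=-0.2 |f|=2.6 w=0.0112 t=11.80
a=0.786 Fr=0.3 Ft=0.5 |f|=2.8 w=0.0113 t=12.28
a=0.664 Fr=0.9 Ft=0.2 |f|=0.9 w=0.0112 t=12.77
a=0.541 Fr=1.2 Ft=-0.5 |f|=1.4 w=0.0111 t=13.25
a=0.418 Fr=-0.0 Ft=-0.1 |f|=1.2 w=0.0111 t=13.73
a=0.295 Fr=1.3 Ft=-0.9 |f|=1.8 w=0.0111 t=14.22
a=0.173 Fr=1.7 Ft=-0.1 |f|=2.6 w=0.0115 t=14.70
a=0.050 Fr=4.1 Ft=-0.3 |f|=5.3 w=0.0111 t=15.18
(0.05, array([-4.86054943e-04, -5.09014153e-06,  8.61201652e-04]))
```

View pics/side5.png

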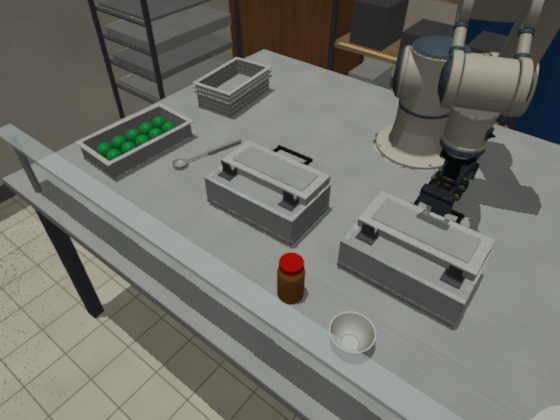

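The bun cover is almost flat. Pressing down in 2 mm steps until the rim pushes back.

```bash
python3 - <<'E'
from h import *
p=arm.current_ee_pos();z0=p[2]
for k in range(1,9):
    arm.move_l([p[0],p[1],z0-.002*k],feed=.02)
    f=arm.current_force();print(round(arm.current_ee_pos()[2],4),f.round(1),round(arm.current_t(),2))
    if f[2]>9:break
print("bar z est",arm.current_ee_pos()[2]+GD)
arm.sleep(.3)
arm.grip(.036)
print(arm.current_force().round(1),arm.current_t())
for n in ("side","wrist"):cv2.imwrite(f"pics/{n}6.png",arm.snapshot(n)[:,:,::-1])
E
```

```text
0.069 [-4.2  2.5 -0.8] 15.48
0.0669 [-3.5  1.8 -0.4] 15.73
0.0649 [-4.7  3.4 -0.6] 15.98
0.0629 [-5.6  3.5 -0.3] 16.23
0.0609 [-5.   3.9 -0.6] 16.48
0.059 [-5.3  3.7  1.2] 16.73
0.0577 [-9.1  2.5 21. ] 16.98
bar z est 0.11217035279339982
[0.4 0.7 0. ] 17.85
```

View pics/side6.png

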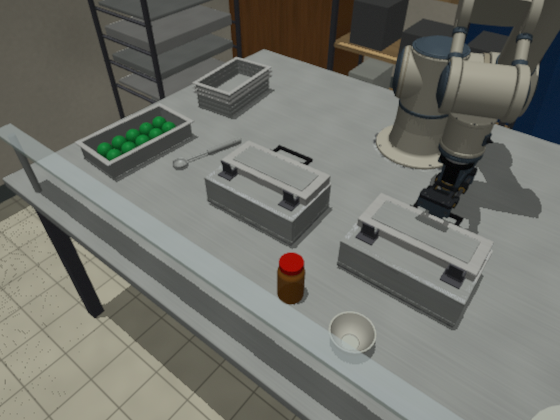

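Closed on the rim: reaction 21 N, now released with no force. Retreating upward, then over to the egg handle for a wrist look.

```bash
python3 - <<'E'
from h import *
import pickle
p=arm.current_ee_pos()
arm.move_l([p[0],p[1],.2],feed=.15);print(arm.current_force().round(1))
arm.move_to([.4309,-.206,.16],R(EY))
print(arm.current_ee_pos().round(4),arm.current_t())
c=arm.get_calibration("wrist");pickle.dump(c,open("w2.pkl","wb"))
for n in ("side","wrist"):cv2.imwrite(f"pics/{n}7.png",arm.snapshot(n)[:,:,::-1])
im=cv2.imread("pics/wrist7.png")
for r in range(100,240,12):
    row=im[r,240:320].max(1); k=np.where(row<40)[0]+240
    if len(k):print(r,k.min(),k.max(),onz("wrist",((k.min()+k.max())/2,r),.1135,c).round(4))
E
```

```text
[-0.3 -0.4  0. ]
[ 0.4312 -0.2052  0.16  ] 20.65
148 274 281 [ 0.429  -0.1491  0.1135]
160 271 317 [ 0.4429 -0.1584  0.1135]
172 271 283 [ 0.4292 -0.1688  0.1135]
184 271 283 [ 0.4295 -0.1789  0.1135]
196 271 283 [ 0.4298 -0.1892  0.1135]
208 271 313 [ 0.443  -0.1994  0.1135]
220 271 315 [ 0.4444 -0.2102  0.1135]
232 242 315 [ 0.4321 -0.2216  0.1135]
```

View pics/wrist7.png

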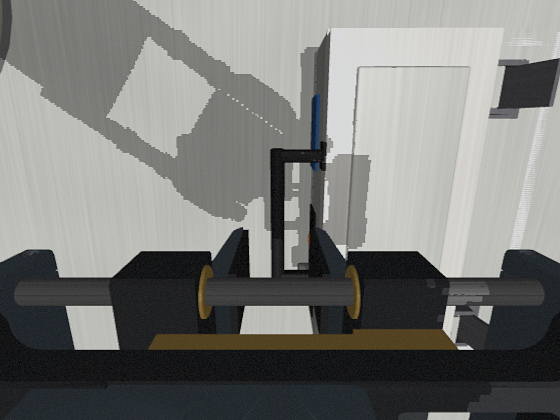

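View pics/side7.png

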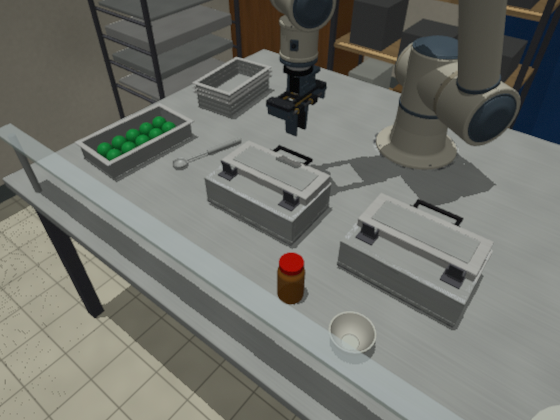

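The bun cover is flat and free. The egg bar is at wrist px x≈277, i.e. world x 0.430 at y -0.206, between the fingers. Descending and gripping.

```bash
python3 - <<'E'
from h import *
for z in (.09,.1145-GD):
    arm.move_l([.4302,-.206,z],feed=.08)
    f=arm.current_force();print(f.round(1),arm.current_t())
    if np.linalg.norm(f)>8: raise SystemExit
arm.grip(.006)
print(arm.current_width(),arm.current_force().round(1),arm.current_t())
if .009<arm.current_width()<.0135:
    hc=np.array([.5942,-.201,.1148])
    print(arc(hc,EY,0,.35,3,.05,np.zeros(3)))
cv2.imwrite("pics/side8.png",arm.snapshot("side")[:,:,::-1])
E
```

```text
[ 1.2 -0.8  0.3] 21.775
[-0.1 -1.   0.4] 22.3
0.01130846311773094 [-4.8 -1.2  5.4] 22.8
a=0.117 Fr=4.2 Ft=-1.9 |f|=5.3 w=0.0112 t=23.34
a=0.233 Fr=3.5 Ft=-2.2 |f|=5.2 w=0.0113 t=23.88
a=0.350 Fr=5.0 Ft=-2.2 |f|=7.1 w=0.0113 t=24.41
(0.35, array([-6.18691321e-04, -1.89027295e-05,  1.51934406e-04]))
```

View pics/side8.png

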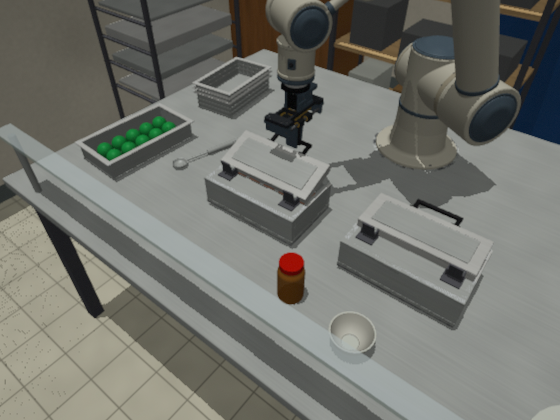

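The egg cover is gripped and rising with the fingers. Continuing to 1.50.

```bash
python3 - <<'E'
from h import *
hc=np.array([.5942,-.201,.1148])
print(arc(hc,EY,.35,1.5,10,.06,np.array([-.0006,0,.0001])))
arm.sleep(.3);print(arm.current_ee_pos(),arm.current_width(),arm.current_force().round(1),arm.current_t())
for n in ("side","top","wrist"):cv2.imwrite(f"pics/{n}9.png",arm.snapshot(n)[:,:,::-1])
E
```

```text
a=0.465 Fr=7.8 Ft=-2.6 |f|=9.2 w=0.0112 t=24.93
a=0.580 Fr=10.3 Ft=-1.6 |f|=11.2 w=0.0115 t=25.39
a=0.695 Fr=13.9 Ft=-2.4 |f|=14.5 w=0.0114 t=25.86
a=0.810 Fr=18.5 Ft=-2.8 |f|=18.9 w=0.0110 t=26.32
a=0.925 Fr=20.6 Ft=-1.6 |f|=20.7 w=0.0114 t=26.79
a=1.040 Fr=10.6 Ft=-1.6 |f|=10.8 w=0.0115 t=27.26
a=1.155 Fr=9.5 Ft=-2.0 |f|=9.7 w=0.0113 t=27.73
a=1.270 Fr=9.3 Ft=-1.0 |f|=9.4 w=0.0115 t=28.19
a=1.385 Fr=7.8 Ft=-1.9 |f|=8.0 w=0.0110 t=28.66
a=1.500 Fr=5.0 Ft=0.1 |f|=5.3 w=0.0112 t=29.12
(1.5, array([-3.30263472e-03, -8.25729589e-05,  3.82392268e-03]))
[ 0.57941744 -0.20148518  0.2274887 ] 0.011099420802719168 [-0.7 -1.4  3.4] 29.425
```

View pics/side9.png

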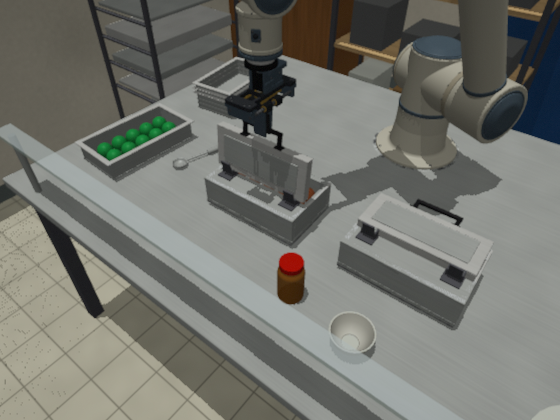

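View pics/top9.png

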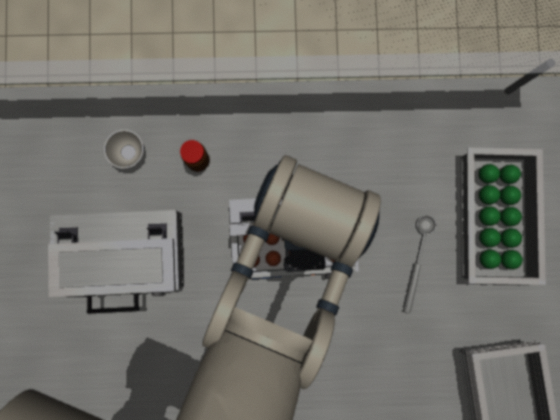

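View pics/wrist9.png

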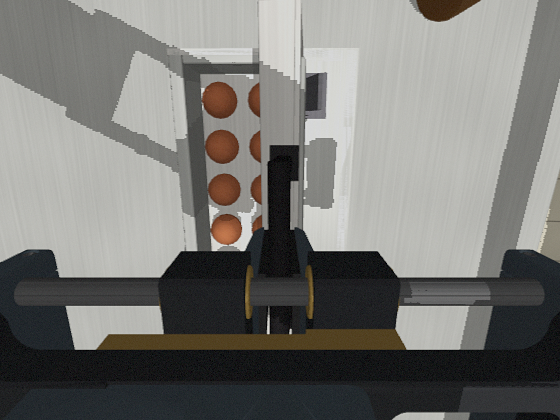

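All three views show what I wanted:
- **Bun cover:** flat.
- **Egg cover:** nearly upright, with its handle between the fingers at wrist px (281, 160–330).
- **Bowl, jar and spoon:** at their first pixels, (125,150), (193,155) and (425,225).

Last checks next, then I'll hand it in.

```bash
python3 - <<'E'
from h import *
a=cv2.imread("pics/top0.png").astype(np.float32);b=cv2.imread("pics/top9.png").astype(np.float32)
for n,(x,y,w,h) in dict(bowl=(95,120,62,58),jar=(172,135,42,45),spoon=(398,205,45,115)).items():
    A,B=[cv2.cvtColor(i[y:y+h,x:x+w],cv2.COLOR_BGR2GRAY) for i in(a,b)]
    print(n,"shift px",np.round(cv2.phaseCorrelate(A,B)[0],2),"mean diff",np.abs(A-B).mean().round(2))
arm.sleep(.6)
p=arm.current_ee_pos();print("angle est",[np.arccos((h-p[0])/.164).round(3) for h in(.591,.5942)],arm.current_width(),arm.current_force().round(1),np.abs(arm.current_dq()).max(),arm.current_t())
arm.sign_off()
E
```

```text
bowl shift px [-0.01  0.01] mean diff 5.37
jar shift px [0.51 0.46] mean diff 4.38
spoon shift px [ 0.61 -0.03] mean diff 5.48
angle est [np.float64(1.5), np.float64(1.48)] 0.011010915142689615 [-0.4 -2.2  4.7] 0.045699952283300954 30.175
the job is handed in; nothing more can be done
```

I closed the bun cover and raised the egg cover to its balance point. The job was handed in at about 30 s with the egg handle still in the fingers; no verdict was reported.

**What I did**
- **Bun cover:** I gripped the handle and lowered it along its arc. I pressed it onto the rim until it pushed back with about 21 N, then released it. The later pictures show it flat.
- **Egg cover:** I raised it the same way and kept hold of the handle.

**Last checks**
- **Egg cover angle:** I estimate 1.48–1.50 rad. At 1.50 the push along the swing was about 0 N, as expected at balance.
- **Grip:** the finger opening is 11 mm on the 12 mm bar, and the arm is essentially still.
- **Bowl, jar and spoon:** they shifted by at most 0.7 px in the top view (under 2 mm), which is about the measurement noise.

**What failed or disagreed**
- **First bun grip missed:** the fingers closed on nothing. The side and wrist views put the fingertips about 36 mm short of the reported TCP, not at it as described. I corrected for that, and both later grips held.
- **Egg cover arc:** the pull along the cover reached about 21 N on the way up. The path was trimmed by about 5 mm in total, so either my hinge position was a few millimetres off or the bar slid slightly in the pads.

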